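Blow the shutter clean, then hold it half open for a reading

ROBOT

A 6-joint arm with a two-finger parallel gripper is mounted at the origin on a cart in front of the work surface, level with it; the furniture and walls round the work are solid. World frame = base frame: x ahead of the robot, y to its left, z up, the work surface at z = 0. Lengths are in mm, angles in degrees, forces in N, time in s.
With the tool pointing down it reaches from about 325 to 925 mm from the base axis. Payload 3.1 kg.
Tool frame: the origin (TCP) lies at the very end of the fingers, on their centre line; the grasp point (between the pads) lies grasp_offset behind it (grasp_offset is the distance from the TCP to the grasp point, in mm); z points along the fingers, x is the direction in which the jaws open and shut, and the axes are right-handed (so a half turn about z gives the same grasp; the last joint's range is limited). The gripper opens to 85 mm and grips with 20 to 120 N. Pads are 22 mm wide; open, the fingers measure 114 mm over their backs; the gripper's body (76 mm by 85 mm) begins 54 mm behind the grasp point. The pads swing forward as they close: fully open they stand 13 mm farther back than shut.
Start: joints at [65.191, 12.427, 92.441, -0, 75.132, -6.429], TCP at [197.06, 593.133, 231.3] pointing down, gripper open.
Joint ranges: [-157.48, 157.48], [-44.54, 120.13], [17.64, 146.25], [-64.5, 244.5], [7.68, 150.69], [-147.95, 147.95]. Speed limits (degrees/s): [159.86, 159.86, 180, 180, 180, 180].

INTERFACE

Orientations are given as [roll, pitch, yaw] about the fixed x, y, z axes, in that order (R = Rz(yaw) Ry(pitch) Rx(roll)).
In Python, from station import * gives the robot as it stands. Calls block until the motion is done:
- goto(position, orientation): joint-space move of the TCP to a pose.
- move_l(position, attitude=None, speed=150): straight line of the TCP; attitude=None keeps the orientation; speed is the mean speed in mm/s.
- move_j(angles): joint-space move.
- grip(opening, squeeze=None): finger opening in mm; squeeze is the grip in N (None keeps the last); returns when the fingers have stopped.
- wait(seconds).
- solve_ik(position, orientation): joint angles nearest the present ones, or None.
- get_obs(): the state.
- get_image(name): name is "scene" or "top" or "wrist"; returns the picture (384x512x3 uint8, red, green, blue); there is no depth.
- get_calibration(name): a dict with "fx", "fy", "cx", "cy" (pixels), "R" (3x3) and "t" (3): a world point X has camera coordinates R X + t; the wrist camera has in their place "mount" (4x4, takes a point from camera to tool coordinates, whose origin is the TCP and whose axes are the tool frame's). Camera axes: x right, y down, z forward; pixel columns grow to the right and rows downward; lengths in mm; the calibration is good to about 2 mm. A picture is of the moment at which its call begins: read the wrist's pose just before it. get_calibration takes no time and is no camera call.
A pose or a line that the arm cannot do raises Unreachable and nothing moves.
- sign_off(): hands the job in, once; it reports no verdict.
Trained networks look in the newest picture that a camera, given by its name, has taken for a name from the list of things; names that differ only in an ending like _2 or _b are one class to them, and where a whole thing is asked for, a point or a joint stands for the part that bears it (a point fixed in the world has none). Each returns a list of dicts, best first, with "score" (0 to 1); they miss things now and then, are a little off and sometimes report something else, mostly with a low value. They report only what shows in the picture. A call takes as long as a camera call. They do not tell look-alikes from the thing itself.
- spot_in(name, camera): "extent" ([centre column, centre row, width, height] in pixels, round what is visible of it).
- regions_of(name, camera): "region" (384x512 bool, what is visible of it) and "extent" ([centre column, centre row, width, height] in pixels, round what is visible of it).
The state is a dict: "t": time; "joint_pos": joint angles; "qvel": joint speeds; "effort": joint torques, N m; "tcp_pos": TCP position; "ee_rot": TCP orientation; "wrist_force": force on the tool from outside, world axes, zero at the start; "moment": the same for the moment, N m; "grip_width": finger opening in mm.
Only numpy, scipy, OpenCV 4.12 (cv2) and the standard library are available. Lean on these libraries where they do the work, as an engineer would, in place of code of your own. Each camera call takes 0.05 s, during which the arm holds its last target.

TASK

Before the light sensor's shutter is opened, blow the dust off it: press the orange nozzle cap of the clean-air can all the way down and let it spring back up. Then slide the sensor's sprung shutter by its blue tab until it is half open (pointer in the green band, half of the amber lens uncovered), never letting it run into the red part of the scale, and finish while still holding it there with the gripper, because the spring shuts it if it is let go. Leave the other things on the bench where they stand.

Things in the scene. Friction and masses are not known exactly. Their poses are not given: they have to be found in the camera images.
- sensor_unit: light-sensor box fixed to the bench, white with grey top, 104 (x) x 176 (y) x 70 mm. Origin: centre of its underside; z up. The shutter slides on top along the unit's +y between two rails 8 mm high. Scale on the -x side of the slide, read by the shutter's orange pointer: green 18 to 26 mm of travel, red from 34 mm. Amber lens, 40 mm across, under the shutter.
- shutter (a joint): travel of the shutter along the unit's +y axis (away from the can), in m: 0 shut (lens covered), 0.022 half open, 0.044 fully open (end stop). A spring pushes it shut: about 4.4 N when shut, rising evenly to 9.2 N at half travel and 14 N fully open; nothing latches it.
- shutter_tab_top (a point): centre of the top of the blue grip tab, moving with the shutter. The tab is upright, 24 mm wide (unit x) x 14 mm thick (unit y, the sliding direction) x 44 mm high; its top is 119 mm above the bench, its foot 75 mm, on a dark steel plate. When shut it is at unit x = 0, y = +25 mm.
- spray_can: clean-air can clamped in a dark foot fixed to the bench: foot 80 x 80 x 12 mm, silver can 52 mm across with a blue band, orange cap; 142 mm high overall. Origin: centre of the foot's underside; z up. Its nozzle points along its own +y, towards the shutter; it stands about 0.16 m from the sensor unit's centre, on the unit's -y side.
- nozzle_cap (a joint): how far the orange nozzle cap is pressed down, in m: 0 up (rest), 0.008 fully down. The spring takes about 3 N to start and 8 N fully down, and lifts the cap again.
- nozzle_cap_top (a point): centre of the cap's flat top, which moves with the cap; 142 mm above the bench at rest. The cap is 33 mm across and its axis is vertical.
- log_book: dark blue log book, 150 x 108 x 14 mm, lying left of the work; origin: centre of its underside. To be left alone.
- timer: white bench timer, 62 x 62 x 16 mm, lying left of the work; origin: centre of its underside. To be left alone.
- buffer_bottle: white plastic bottle with a yellow band, 48 mm across, 103 mm high, left of the work; origin: centre of its underside. To be left alone.
- small_bottle: glass bottle with a blue screw cap, 56 mm across, 103 mm high, far right; origin: centre of its underside. To be left alone.
- tube_rack: empty blue tube rack, 90 x 165 x 56 mm, right of the work; origin: centre of its underside. To be left alone.
- tip_box: teal pipette-tip box with a clear lid, 90 x 118 x 78 mm, behind the work; origin: centre of its underside. To be left alone.
- clamp_c: yellow scissor-shaped tubing clamp, 68 x 152 x 11 mm, lying at the left; origin: centre of its underside. To be left alone.
Mind the look-alikes: they are no part of the job. What is shaped like the spray_can but brown is not meant.

How it is judged (in metres and radians):
On the way, in this order (a step that is already met when the one before it is completed fails the run):
1. the nozzle cap is pressed down (5 mm or more of its 8 mm) while the shutter is shut (value of joint nozzle_cap above 0.005 m and value of joint shutter below 0.003 m), for 0.1 s.
2. the cap has sprung back up, the shutter still shut (value of joint nozzle_cap below 0.001 m and value of joint shutter below 0.003 m), for 0.1 s.
At the end, for the whole second after the job is handed in: The gripper's fingers hold the shutter against its spring at half travel (22 mm, 4 mm either way: pointer in the green band), at rest, with more than 3 N between the fingers and the shutter; the nozzle cap is up (value of joint shutter between 0.018 and 0.026 m and velocity of joint shutter between -0.01 and 0.01 m/s and value of joint nozzle_cap below 0.001 m and contact force between the fingers and sensor_unit above 3 N); the arm keeps its last pose, push and grip.
It fails at once if the shutter is opened into the red (34 mm of travel or more) (value of joint shutter above 0.034 m).
It fails at once if the cap is pressed while the shutter stands open (value of joint nozzle_cap above 0.003 m and value of joint shutter above 0.005 m).
It fails at once if a bystander (log book, timer, bottles, rack, tip box, tubing clamp) is moved more than 20 mm (distance of any of log_book, timer, buffer_bottle, small_bottle, tube_rack, tip_box, clamp_c from where it was at the start of the episode above 0.02 m).
It also fails if it takes over 42 s, if anything falls off the work surface, if the arm or the gripper's body presses on something with over 40 N, if the wrist force passes 120 N, or if a joint passes its speed limit or range.

## Working session

There is one attempt and no reset: what is moved stays moved. The work goes in short steps, each a Python script; the robot and the scene stay as the last script left them, time stands still between calls to the robot, and variables do not carry over. Pictures are saved under pics/ and viewed, and the job is handed in when it is done.

```bash
mkdir -p pics; ls; python3 - <<'E'
from station import *
import cv2,numpy as np
o=get_obs();print(o['t'],o['tcp_pos'],o['ee_rot'],o['grip_width'])
for c in('scene','top'):
    im=get_image(c);cv2.imwrite(f'pics/{c}0.png',im[:,:,::-1])
    for n in('sensor_unit','shutter_tab_top','spray_can','nozzle_cap_top'):
        for d in spot_in(n,c)[:4]:print(c,n,round(d['score'],2),np.round(d['extent'],1))
    k=get_calibration(c);print({a:np.round(b,3).tolist() for a,b in k.items()})
print(get_calibration('wrist'))
E
```

```text
pics
0.0 [196.70409261 592.37800997 229.95399056] [-1.79982385e+02  1.37489286e-01  7.16170375e+01] 85.28221721566769
scene sensor_unit 0.84 [250.4 208.5  61.4  51.2]
scene shutter_tab_top 0.5 [251.8 192.3  21.7  20.7]
scene spray_can 0.97 [349.1 217.2  30.2  49.5]
scene spray_can 0.87 [295.9 210.1  30.9  53.7]
scene spray_can 0.64 [371.7 267.5  73.2  56.8]
scene spray_can 0.63 [251.  209.8  62.6  48.9]
scene nozzle_cap_top 0.55 [295.8 190.1  16.8  13.1]
{'fx': 357.46, 'fy': 357.46, 'cx': 256.519, 'cy': 190.781, 'R': [[0.554, -0.832, -0.011], [-0.369, -0.234, -0.899], [0.746, 0.503, -0.437]], 't': [-304.827, 274.065, 806.29]}
top sensor_unit 0.75 [255.1 217.2  61.   41.4]
top sensor_unit 0.51 [253.9 217.4  27.5  17.4]
top shutter_tab_top 0.85 [254.2 216.   25.4  20.8]
top spray_can 0.85 [344.3 199.9  27.2  27.3]
top spray_can 0.57 [297.4 212.2  29.1  30. ]
top nozzle_cap_top 0.66 [354.5 195.1  15.7  14.8]
top nozzle_cap_top 0.58 [304.1 207.   12.7  10. ]
{'fx': 373.393, 'fy': 373.393, 'cx': 253.392, 'cy': 197.188, 'R': [[0.029, -1.0, -0.002], [-0.995, -0.028, -0.097], [0.097, 0.004, -0.995]], 't': [-25.24, 566.681, 1207.706]}
{'fx': 304.21352386694554, 'fy': 304.21352386694554, 'cx': 255.19534558606475, 'cy': 190.9023697051209, 'mount': array([[ 9.99999689e-01, -7.54036223e-04, -2.29311671e-04,
        -1.79721483e-01],
       [ 7.88087493e-04,  9.53535516e-01,  3.01279603e-01,
        -7.61484274e+01],
       [-8.51891131e-06, -3.01279690e-01,  9.53535814e-01,
        -1.42334926e+02],
       [ 0.00000000e+00,  0.00000000e+00,  0.00000000e+00,
         1.00000000e+00]])}
```

```bash
python3 - <<'E'
import cv2
for c in('scene','top'):
    im=cv2.imread(f'pics/{c}0.png');cv2.imwrite(f'pics/{c}0b.png',cv2.resize(im,(800,600)))
im=cv2.imread('pics/top0.png')[150:260,200:400];cv2.imwrite('pics/topcrop.png',cv2.resize(im,None,fx=4,fy=4,interpolation=2))
E
```

```text
(no output)
```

View pics/scene0b.png

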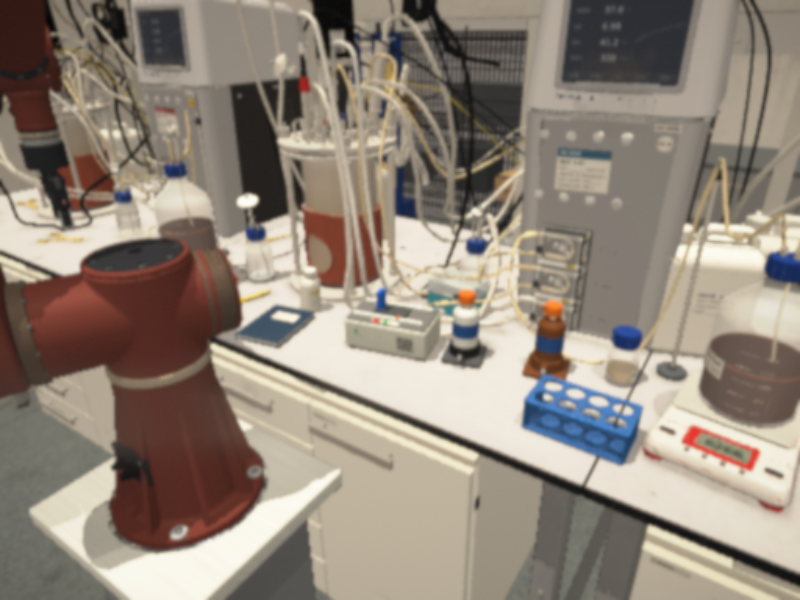

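View pics/top0b.png

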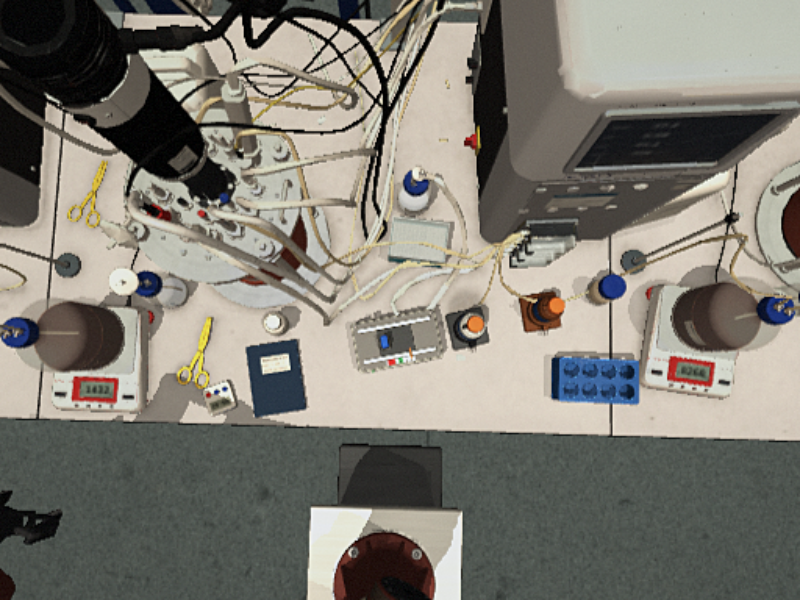

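View pics/topcrop.png

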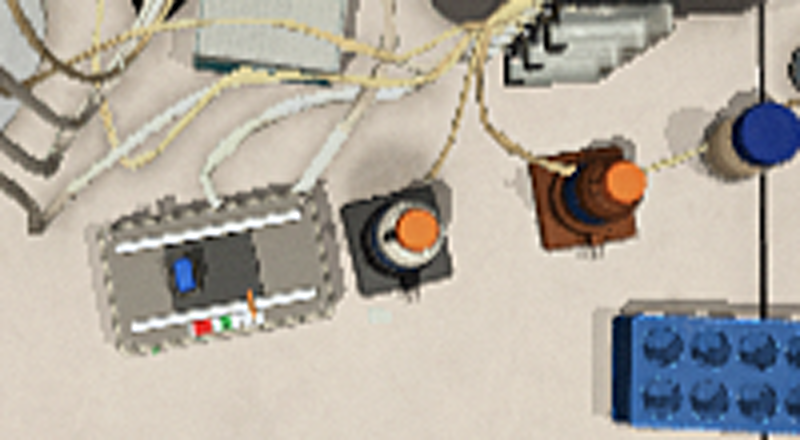

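The look-alikes are the two cans in the top view. The silver can in the dark foot has its cap at (304,207), beside the sensor. The brown can has its cap at (356,195) and is not meant. The blue tab is at about (246,218). I choose the silver can at (304,207), as described. Next I compute positions.

```bash
cat > h.py <<'E'
from station import *
import cv2,numpy as np
def ray(c,u,v,tcp=None):
    k=get_calibration(c);d=np.array([(u-k['cx'])/k['fx'],(v-k['cy'])/k['fy'],1.])
    if c=='wrist':
        p,R=tcp;M=np.array(k['mount']);return p+R@M[:3,3],R@M[:3,:3]@d
    R=np.array(k['R']);return -R.T@np.array(k['t']),R.T@d
def atz(c,u,v,z,tcp=None):
    o,d=ray(c,u,v,tcp);return o+d*(z-o[2])/d[2]
def toolpose():
    from scipy.spatial.transform import Rotation as Ro
    o=get_obs();return np.array(o['tcp_pos']),Ro.from_euler('xyz',o['ee_rot'],degrees=True).as_matrix()
E
python3 - <<'E'
from h import *
np.set_printoptions(suppress=True,precision=1)
print('cap',atz('top',304.5,207.2,142),atz('scene',467*.64,293*.64,142))
print('tab',atz('top',245.8,218.3,119),atz('scene',381*.64,290*.64,119))
print('foot corners')
for x,y in((342,205),(435,183),(452,270),(360,297)):print(atz('top',200+x/4,150+y/4,12))
for x,y in((115,248),(300,213),(132,328),(313,293)):print('rail',atz('top',200+x/4,150+y/4,80))
for x,y in((540,165),(627,245)):print('brownfoot',atz('top',200+x/4,150+y/4,12))
E
```

```text
cap [ 530.3 -163.2  142. ] [ 528.1 -166.5  142. ]
tab [493.1  11.9 119. ] [491.8   7.7 119. ]
foot corners
[ 558.1 -116.7   12. ]
[ 578.8 -194.1   12. ]
[ 506.4 -209.3   12. ]
[ 481.8 -133.2   12. ]
rail [512.9  67.2  80. ]
rail [544.8 -78.   80. ]
rail [450.5  51.6  80. ]
rail [482.  -89.7  80. ]
brownfoot [ 596.5 -281.9   12. ]
brownfoot [ 531.4 -354.9   12. ]
```

```bash
python3 - <<'E'
from h import *
np.set_printoptions(suppress=True,precision=1)
print(solve_ik([150,400,330],[180,0,71.6]),solve_ik([420,-60,330],[180,0,102.4]),solve_ik([430,-60,300],[180,0,102.4]))
print(solve_ik([530,-164,140],[180,0,102.4]),solve_ik([490,12,90],[180,0,102.4]))
move_l([150,400,330],speed=250)
q=list(get_obs()['joint_pos']);print(np.array(q))
goto([430,-60,330],[180,0,102.4])
tp=toolpose();im=get_image('wrist');cv2.imwrite('pics/w1.png',im[:,:,::-1])
np.savez('w1.npz',p=tp[0],R=tp[1]);print(tp[0],get_obs()['t'])
for n in('shutter_tab_top','nozzle_cap_top','spray_can'):
  for d in spot_in(n,'wrist')[:3]:print(n,round(d['score'],2),np.array(d['extent']))
cv2.imwrite('pics/w1b.png',cv2.resize(im[:,:,::-1],(800,600)))
E
```

```text
[ 60.  -16.8 110.3  -0.   86.5 -11.6] [ -17.6  -17.2  110.6    0.    86.6 -120. ] [ -17.2  -15.   112.     0.    83.  -119.6]
[ -24.4    9.5  106.3    0.    64.2 -126.8] [  -6.8    6.1  116.5    0.    57.4 -109.2]
[ 60.  -16.8 110.3   0.   86.5 -11.6]
[430.1 -59.4 329.8] 3.5333
shutter_tab_top 0.76 [280.8 210.7  48.2  43.3]
shutter_tab_top 0.52 [160.2 230.   36.3  31.8]
nozzle_cap_top 0.77 [ 25.2 232.9  40.6  26.9]
nozzle_cap_top 0.57 [155.3 227.2  31.7  24.4]
nozzle_cap_top 0.19 [447.9 175.4  92.9  99.2]
spray_can 0.92 [ 59.7 210.4 101.5  75.4]
spray_can 0.86 [175.8 204.1  67.8  77.9]
```

View pics/w1b.png

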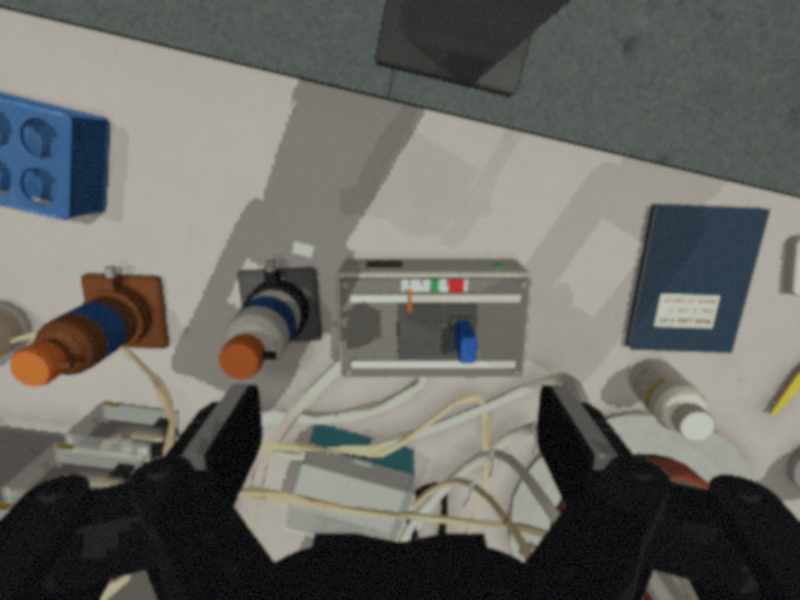

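The wrist view shows the orange cap of the silver can at (243,357) and the blue tab at about (465,342). The unit is square with the image, so a yaw of 102.4° fits.

```bash
python3 - <<'E'
from h import *
np.set_printoptions(suppress=True,precision=1)
im=cv2.imread('pics/w1.png');cr=im[150:260,120:340];cv2.imwrite('pics/w1c.png',cv2.resize(cr,None,fx=3.6,fy=3.6,interpolation=2))
z=np.load('w1.npz');tp=(z['p'],z['R'])
print('cap',atz('wrist',155.5,228.5,142,tp)); 
for v in (356,352,345):print('tab',atz('wrist',467/1.5625,v/1.5625,119,tp))
h=cv2.cvtColor(im,cv2.COLOR_BGR2HSV)
m=((h[...,0]<18)&(h[...,1]>170)&(h[...,2]>120)).astype('uint8');n,l,s,c=cv2.connectedComponentsWithStats(m);print([(s[i],c[i]) for i in range(1,n) if s[i][4]>30])
m=((h[...,0]>105)&(h[...,0]<125)&(h[...,1]>170)).astype('uint8');n,l,s,c=cv2.connectedComponentsWithStats(m);print([(s[i],c[i]) for i in range(1,n) if s[i][4]>30])
E
```

```text
cap [ 528.4 -159.2  142. ]
tab [500.6  12.1 119. ]
tab [497.2  11.2 119. ]
tab [491.2   9.7 119. ]
[(array([288, 179,   8,   7,  50], dtype=int32), array([291.2, 182.1])), (array([141, 220,  24,  22, 403], dtype=int32), array([152.6, 230.4])), (array([  8, 222,  26,  24, 475], dtype=int32), array([ 20.2, 233.9]))]
[(array([ 66, 206,  14,  14,  41], dtype=int32), array([ 72.3, 212.1])), (array([291, 206,  13,  25, 244], dtype=int32), array([297.4, 218.3]))]
```

View pics/w1c.png

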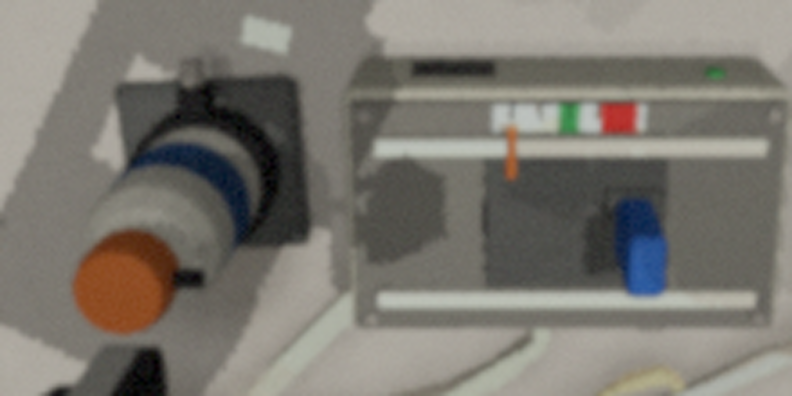

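The crop confirms the choice: silver can, blue band, dark foot. The cap centre is at crop (124,281) and the tab's top face at crop (646,264).

```bash
python3 - <<'E'
from h import *
np.set_printoptions(suppress=True,precision=1)
z=np.load('w1.npz');tp=(z['p'],z['R'])
print('cap',atz('wrist',154.4,228.1,142,tp),'tab',atz('wrist',299.4,223.3,119,tp),'base y of pointer')
grip(0)
goto([529,-163,200],[180,0,102.4])
move_l([529,-163,152],speed=80)
o=get_obs();f0=np.array(o['wrist_force']);print(f0,o['tcp_pos'],o['t'])
im=get_image('top');cv2.imwrite('pics/t2.png',cv2.resize(im[150:260,200:400,::-1],None,fx=4,fy=4))
tp=toolpose();im=get_image('wrist');cv2.imwrite('pics/w2.png',cv2.resize(im[:,:,::-1],(800,600)))
im=get_image('scene');cv2.imwrite('pics/s2.png',cv2.resize(im[140:260,200:360,::-1],None,fx=5,fy=5))
E
```

```text
cap [ 528.2 -160.6  142. ] tab [494.4  11.2 119. ] base y of pointer
[-0.8 -0.1 -0.4] [ 529.1 -163.   151.9] 5.9917
```

View pics/w2.png

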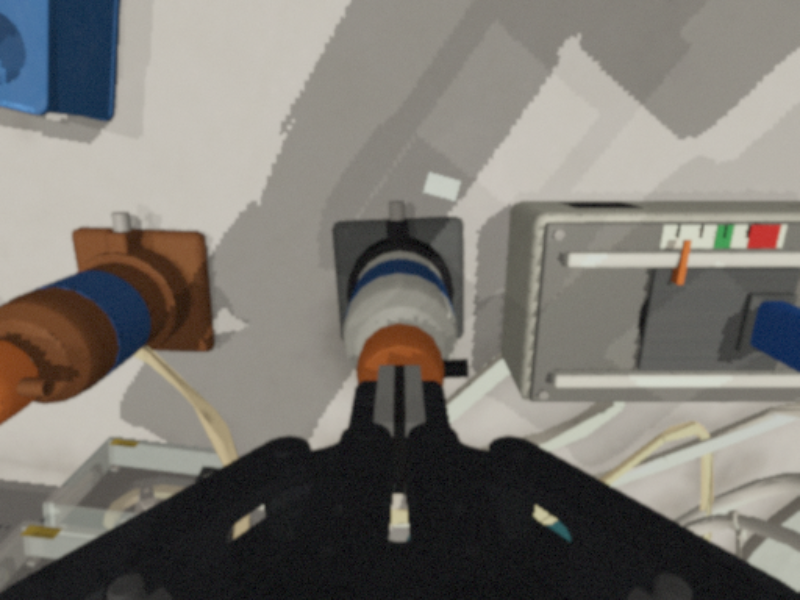

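View pics/s2.png

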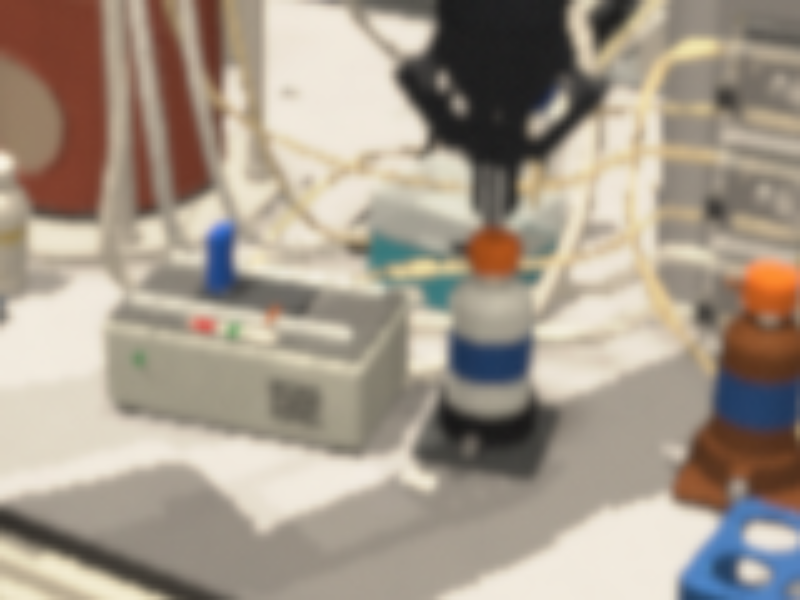

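The fingers are centred over the orange cap in both views: wrist (400,365), scene crop (495,225). Now I press under force feedback.

```bash
python3 - <<'E'
from h import *
f0=np.array([-.8,-.1,-.4])
for z in [146,143,141,139,137,135,134,133,132,131,130]:
    move_l([529,-163,z],speed=40)
    o=get_obs();f=o['wrist_force'][2]-f0[2];print(z,round(o['tcp_pos'][2],1),round(f,1))
    if f>13:break
wait(0.25);o=get_obs();print('bottom',o['wrist_force'],o['tcp_pos'])
im=get_image('scene');cv2.imwrite('pics/s3.png',cv2.resize(im[140:260,200:360,::-1],None,fx=5,fy=5))
move_l([529,-163,160],speed=60);wait(0.25)
o=get_obs();print(o['wrist_force'],o['t'])
im=get_image('scene');cv2.imwrite('pics/s4.png',cv2.resize(im[140:260,200:360,::-1],None,fx=5,fy=5))
E
python3 -c "
import cv2;a=cv2.imread('pics/s3.png')[100:500,350:650];b=cv2.imread('pics/s4.png')[100:500,350:650];cv2.imwrite('pics/s34.png',cv2.hconcat([a,b]))"
```

```text
146 145.6 0.1
143 142.7 0.2
141 141.6 3.6
139 139.5 3.9
137 137.5 5.6
135 135.7 6.7
134 135.0 7.5
133 134.1 7.5
132 134.0 13.1
bottom [-3.87345366  1.85358077 11.08563245] [ 529.49016773 -163.20852641  134.01513218]
[ 0.43048511  0.79708872 -0.32231734] 9.6083
```

View pics/s34.png

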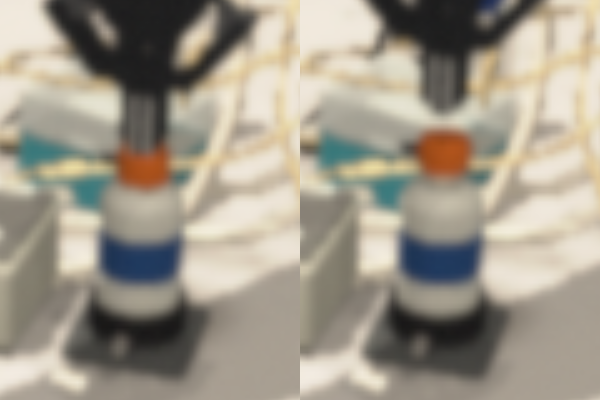

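The left frame shows the cap fully down (TCP at 134, 13 N at the stop). The right frame shows it sprung back up. Next is the tab. I hover first and check.

```bash
python3 - <<'E'
from h import *
np.set_printoptions(suppress=True,precision=1)
move_l([520,-120,240],speed=200)
move_l([480,0,240],speed=200)
grip(55,40)
tp=toolpose();im=get_image('wrist');cv2.imwrite('pics/w5.png',cv2.resize(im[:,:,::-1],(800,600)))
np.savez('w5.npz',p=tp[0],R=tp[1])
o=get_obs();print(o['tcp_pos'],o['grip_width'],o['t'],o['wrist_force'],[k for k in o],o.get('grasp_offset'))
h=cv2.cvtColor(im,cv2.COLOR_RGB2HSV)
m=((h[...,0]>105)&(h[...,0]<125)&(h[...,1]>170)).astype('uint8');n,l,s,c=cv2.connectedComponentsWithStats(m);print([(s[i],c[i]) for i in range(1,n) if s[i][4]>30])
E
```

```text
[480.   -0.1 240. ] 54.97997646384434 11.6667 [ 0.3 -0.   0.4] ['t', 'joint_pos', 'qvel', 'effort', 'tcp_pos', 'ee_rot', 'wrist_force', 'moment', 'grip_width'] None
[(array([104, 163,  14,  11,  45], dtype=int32), array([110.4, 167.6])), (array([115, 172,  11,  15,  36], dtype=int32), array([119.3, 180. ])), (array([258, 180,  14,  33, 400], dtype=int32), array([264.5, 196.1]))]
```

View pics/w5.png

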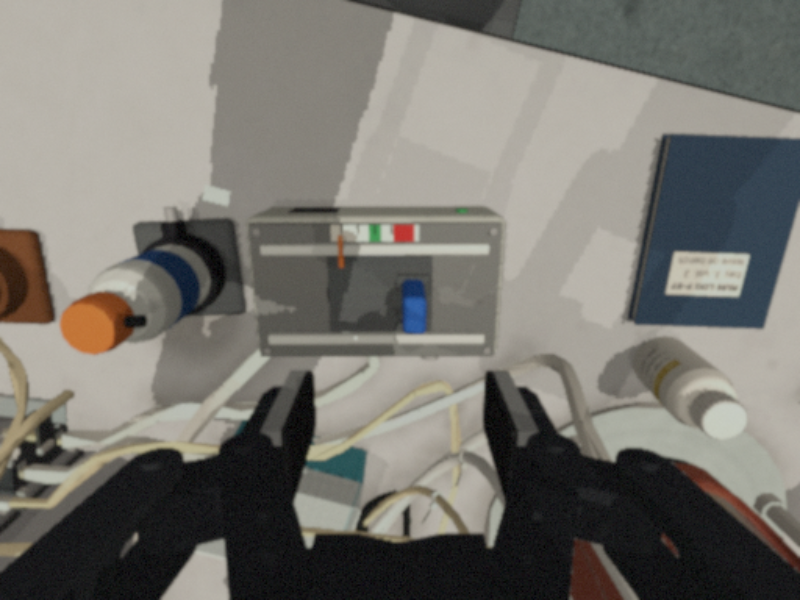

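```bash
python3 - <<'E'
from h import *
np.set_printoptions(suppress=True,precision=1)
z=np.load('w5.npz');tp=(z['p'],z['R'])
for v in(312,316): print(atz('wrist',416/1.5625,v/1.5625,119,tp))
im=cv2.imread('pics/w5.png')[190:370,230:520];cv2.imwrite('pics/w5c.png',cv2.resize(im,None,fx=2.7,fy=2.7))
E
```

```text
[492.9  12.3 119. ]
[495.4  12.9 119. ]
```

View pics/w5c.png

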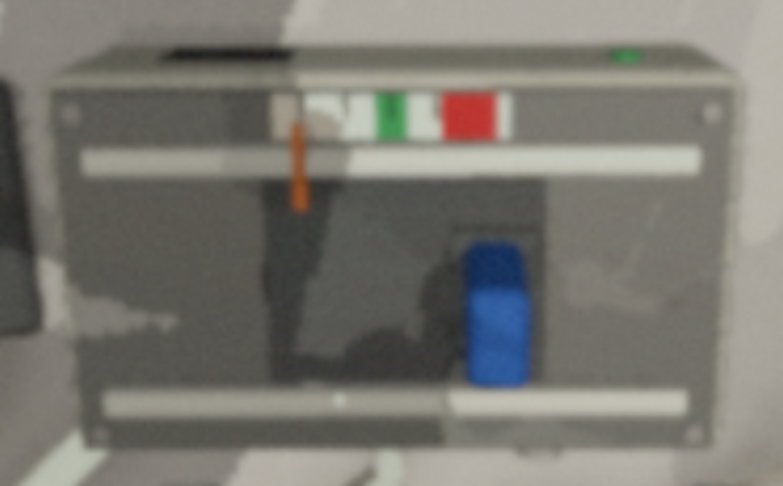

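The tab's top face centre is at crop (498,337), which gives (494,12,119). This agrees with the earlier fixes. The pointer is at zero on the scale. I descend and grip.

```bash
python3 - <<'E'
from h import *
np.set_printoptions(suppress=True,precision=1)
move_l([494,11.8,150],speed=150)
move_l([494,11.8,110],speed=100);print(get_obs()['wrist_force'])
move_l([494,11.8,89],speed=60);print(get_obs()['wrist_force'])
grip(0,40);wait(0.2)
o=get_obs();print(o['tcp_pos'],o['grip_width'],o['wrist_force'],o['t'])
im=get_image('wrist');cv2.imwrite('pics/w6.png',cv2.resize(im[:,:,::-1],(800,600)))
im=get_image('scene');cv2.imwrite('pics/s6.png',cv2.resize(im[140:260,200:360,::-1],None,fx=5,fy=5))
E
```

```text
[-0.  -0.2 -0.2]
[-1.3 -0.3 -0.4]
[494.3  12.   89.4] 13.67510642459061 [-0.9  1.9  3.9] 14.1167
```

View pics/w6.png

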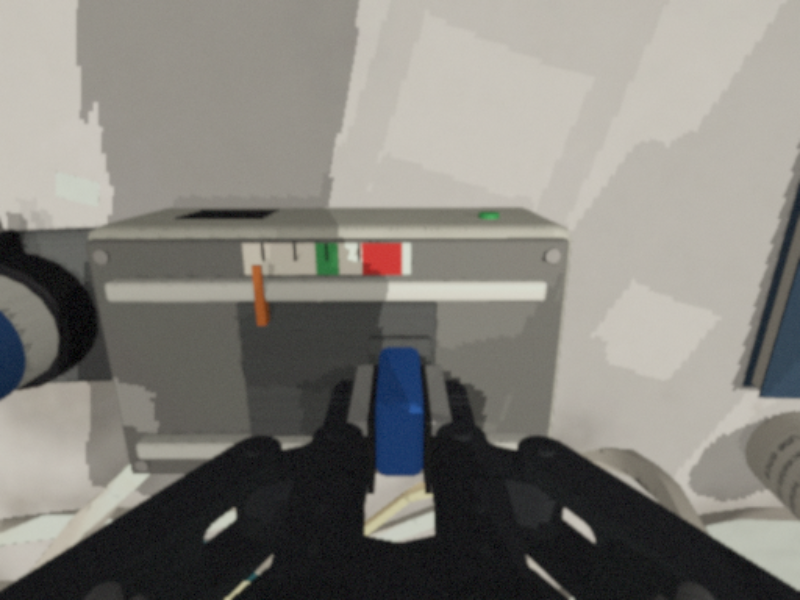

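View pics/s6.png

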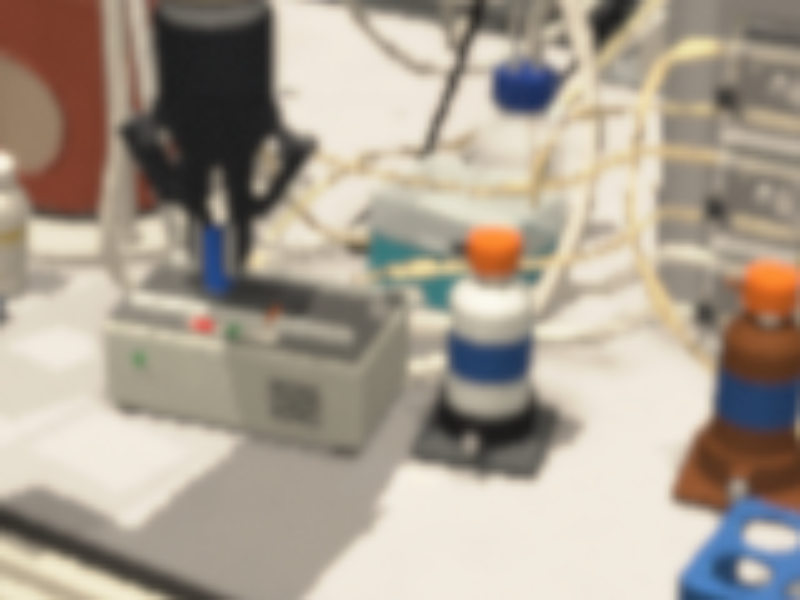

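The tab is gripped (width 13.7 mm), and the pointer at (258,285) is still at zero. I slide along the unit's +y.

```bash
python3 - <<'E'
from h import *
np.set_printoptions(suppress=True,precision=1)
u=np.array([-.2147,.9767,0]);p0=np.array([494,11.8,89.])
P=np.array(get_obs()['tcp_pos'])
for s in(5,10,16,20,22):
    move_l((p0+s*u).tolist(),speed=30);o=get_obs()
    d=np.array(o['tcp_pos'])-P;print(s,d@u,d-(d@u)*u,np.array(o['wrist_force'])@u,o['wrist_force'],o['grip_width'],o['t'])
wait(.2);o=get_obs();d=np.array(o['tcp_pos'])-P;print(d@u)
im=get_image('wrist');cv2.imwrite('pics/w7.png',cv2.resize(im[:,:,::-1],(800,600)))
E
```

```text
5 3.6501685836788473 [-0. -0. -0.] -4.439556561829746 [-0.6 -4.7  3.7] 12.984041981794105 14.5333
10 8.357404687639184 [0. 0. 0.] -6.044819780210247 [ 0.1 -6.2  3.7] 13.267229447128486 14.85
16 13.966026020232587 [-0. -0. -0.] -7.11500115645405 [ 1.1 -7.1  3.4] 13.281273472028849 15.2
20 17.719113870985943 [-0. -0. -0.] -8.436252852811453 [-0.1 -8.7  4.3] 13.419086027039468 15.4833
22 19.537207993143795 [-0. -0. -0.] -7.774489299887332 [ 0.2 -7.9  3.2] 13.325327185547978 15.7333
19.49180874015029
```

View pics/w7.png

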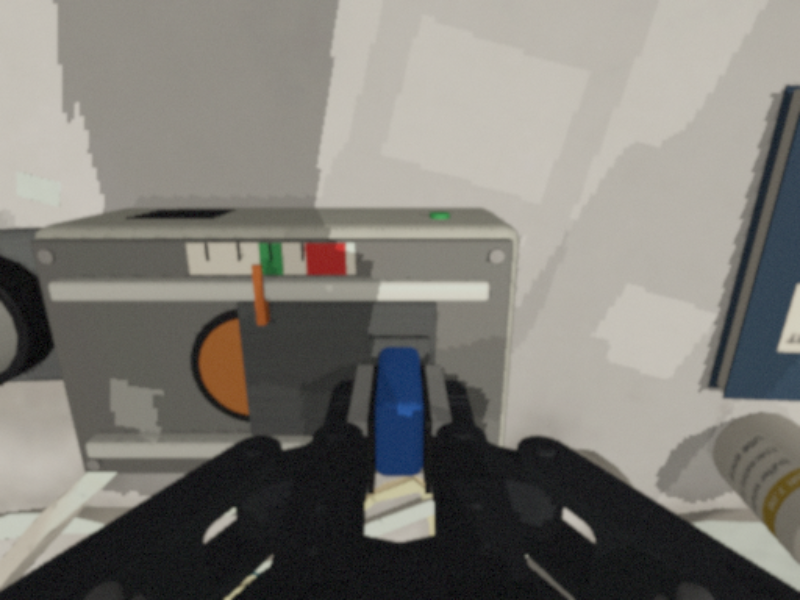

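The pointer is at the edge of the green band at about 19.5 mm of travel, with half the lens showing. The TCP, the scale shift of 56 px and the spring force all agree. I add 2.6 mm to reach the centre.

```bash
python3 - <<'E'
from h import *
np.set_printoptions(suppress=True,precision=1)
u=np.array([-.2147,.9767,0]);p0=np.array([494,11.8,89.])
P=np.array([494.3,12,89.4])
move_l((p0+24.7*u).tolist(),speed=30);
for i in range(2):
    wait(.3);o=get_obs();d=np.array(o['tcp_pos'])-P;print(d@u,o['wrist_force'],o['grip_width'],np.abs(o['qvel']).max(),o['t'])
im=get_image('wrist');cv2.imwrite('pics/w8.png',cv2.resize(im[:,:,::-1],(800,600)))
im=get_image('top');cv2.imwrite('pics/t8.png',cv2.resize(im[150:260,200:400,::-1],None,fx=4,fy=4,interpolation=2))
E
```

```text
22.096783364142688 [ 0.3 -9.8  3.4] 13.28998419832567 0.08564529340670347 16.5333
22.08382977256098 [ 0.3 -8.5  2.1] 13.67452516870717 0.09354963933465937 16.8333
```

View pics/w8.png

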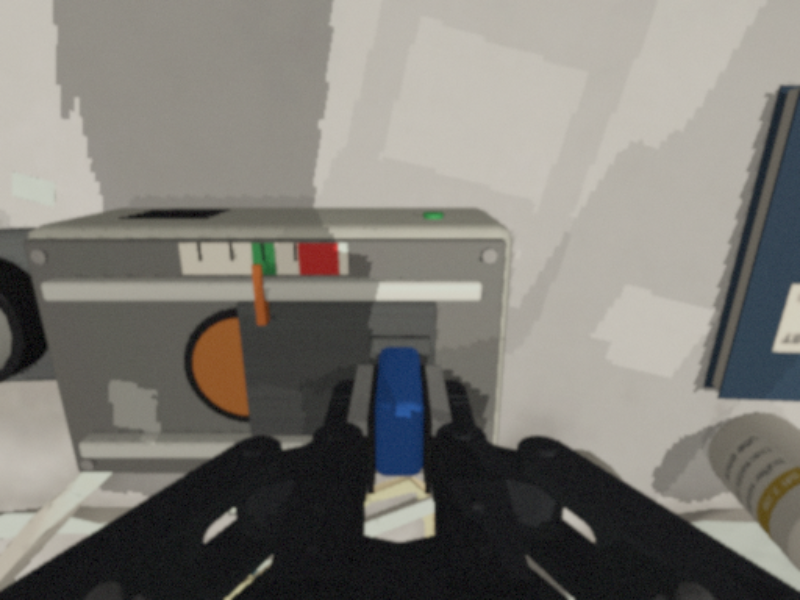

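View pics/t8.png

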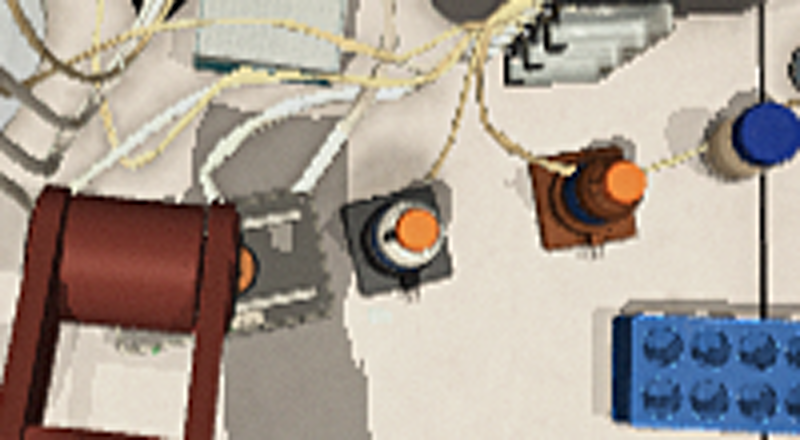

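The pointer at (258,270) is inside the green band (253–274). The total scale shift is 64 px, about 22 mm, and the TCP shows 22.1 mm. The lens is half uncovered and the cap is up. I hand in.

```bash
python3 - <<'E'
from h import *
sign_off();o=get_obs();print(o['t'],o['tcp_pos'],o['grip_width'],o['wrist_force'])
E
```

```text
the job is handed in; nothing more can be done
the job is handed in; nothing more can be done
```

I blew the dust off first, then opened the shutter to half and handed the job in with the gripper still holding it there. The hand-in reports no verdict.

- **Cap:** I pressed the silver can's orange cap with closed fingers until it hit its stop (TCP at z = 134 mm, 13 N). I then lifted off, and the picture showed the cap back up. The brown look-alike can was not touched.
- **Shutter:** I gripped the blue tab at 40 N and slid it along the unit's +y. The TCP showed 22.1 mm of travel, and the scale shift in the wrist picture showed about 22 mm. The spring pull was about 8.5–10 N, against about 9.2 N expected.
- **Last look:** The pointer was in the green band and half of the amber lens was uncovered. The cap was up and the arm at rest, at t ≈ 17 s of the 42 s allowed.
- **Limits of the checks:** In the wrist picture the pointer sat about 5 px left of the band's centre. It stood the same distance left of the zero mark when the shutter was shut, so I put this down to viewing angle. I saw no bystander move in the pictures, but I did not measure them at the end.

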